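Walk the basin guard rail back on to its marks

ROBOT

A 6-joint arm with a two-finger parallel gripper is mounted at the origin on the work surface. World frame = base frame: x ahead of the robot, y to its left, z up, the work surface at z = 0. Lengths are in m, angles in rad, forces in N, time in s.
With the tool pointing down it reaches from about 0.35 to 0.775 m from the base axis. Payload 7.3 kg.
Tool frame: the origin (TCP) lies midway between the tips of the shut fingers; the grasp point (between the pads) lies 19 mm behind it; z points along the fingers, y is the line along which they close (so a half turn about z gives the same grasp; the last joint's range is limited). The gripper opens to 92 mm and grips with 3 to 60 N. Pads are 19 mm wide; open, the fingers measure 130 mm over their backs; the gripper's body (75 mm by 190 mm) begins 47 mm behind the grasp point.
Start: joints at [0.962, 0.342, 1.524, -0, 1.275, -0.146], TCP at [0.234, 0.47, 0.227] pointing down, gripper open.
Joint ranges: [-2.53, 2.53], [-0.77, 2.02], [0.04, 2.7], [-1, 4.14], [0.28, 2.66], [-3.11, 3.11]. Speed limits (rad/s): [2.57, 2.57, 3.14, 3.14, 3.14, 3.14].

INTERFACE

Orientations are given as a rotation vector (axis times angle).
In Python, from workcell import bot, viewer gives the robot as it stands.
- The arm moves only by the shell command python3 -m pendant 'ROWS' [OPENING] [FORCE]. ROWS is JSON, a list of rows, each an object with "travel": the shift along the world's x, y, z in units of 25 mm (1.0 is 25 mm), a list of three; "delta_rot": the turn, a rotation vector about the world's x, y, z in units of 8 degrees (1.0 is 8 degrees), a list of three. A call has 1 to 20 rows; each row shifts and turns the commanded pose from where the row before left it; what a row does not reach is not made up. A row lasts 1/8 s, in which the tool goes at most 62.5 mm and 10.7 degrees, less where a joint would pass 70% of its speed; a pose out of reach is approached as far as the arm can. A call is refused whole if a number of a shift passes 1 or a number of a turn 1, either way. A call with a gripper value outside its range is refused whole. OPENING is the gripper's target within -1 to 1 (shut at 1, half-way at 0, fully open at -1), set as the call begins (- or left out, the last holds). The fingers move at their own pace and stop on an object; FORCE is the grip in N (left out, the last holds). Time passes only in rows, so rows that do not move let the fingers close. It gives the time, the measured TCP pose, the force, the opening and the grip force at its end, in the units of the state.
- bot.state(): the state, without advancing time (a new reading comes with each control period).
- viewer.snapshot(name): name is "side" or "top" or "wrist"; returns a dict with "image" (480x640x3 uint8, red, green, blue), "K" (3x3 intrinsics, pixels), "k1" (the pictures are not rectified: a ray, as slopes to the right and down, at radius r is drawn at 1 + k1 r^2 times it, then the intrinsics apply), "extrinsics" (4x4, takes a point from camera to world coordinates); the wrist camera has in their place "mount" (4x4, takes a point from camera to tool coordinates, whose origin is the TCP and whose axes are the flange's). Camera axes: x right, y down, z forward; pixel columns grow to the right and rows downward; lengths in m; the calibration is good to about 2 mm. A picture is of the moment at which its call begins: read the wrist's pose just before it. There is no depth.
- bot.finish_job(): hands the job in; it is judged then, once.
The state is a dict: "clock": time; "joints": joint angles; "qd": joint speeds; "tau": joint torques, N m; "ee_pos": TCP position; "eef_rot": TCP orientation; "contact_force": force on the tool from outside, world axes, zero at the start; "torque": the same for the moment, N m; "gripper_width": opening from 0.0 (shut) to 1.0 (fully open); "grasp_force": force on a finger pad.
Only numpy, scipy, OpenCV 4.12 (cv2) and the standard library are available. Lean on these libraries where they do the work, as an engineer would, in place of code of your own. Each camera call takes 0.05 s, during which the arm holds its last target. There are 200 camera calls.

TASK

The wet guard rail with one red and one teal end cap has to go back on to its two marks, and it is to be walked there flat on the slab, not lifted. First swing its red end round on to the red mark while the teal end stays where it is as the pivot; then, with the red end staying on its mark as the pivot, swing the teal end round on to the teal mark. Leave it lying flat, each cap centred over the mark of its own colour.

Things in the scene. Friction and masses are not known exactly. Their poses are not given: they have to be found in the camera images.
- red_end (a point): RED end of the guard rail to be walked: an aluminium box-section bar 250 mm long, 24 wide, 30 high, 0.2 to 0.4 kg, lying flat, with a 30 mm red cap on one end and a teal cap on the other. Point: middle of the red cap, 15 mm in from its end face, 15 mm above the slab; x axis along the rail from teal to red end, z up. (A like rail with yellow and black caps is not the one.)
- teal_end (a point): TEAL end of the same guard rail: the middle of its 30 mm long teal cap, 15 mm in from the end face and half-way up (15 mm above the slab), 220 mm from the red end's point; x axis along the rail towards the red end, z up.
- red_mark (a point): Red mark: a flat red sticker, 44 mm across on a white 60 mm disc, flush with the slab and fixed (nothing catches on it). Point: its centre, on the slab. It lies 220 mm from the teal end's point at the start, so the red end comes over it when the rail turns about its teal end, 30 to 50 degrees clockwise seen from above.
- teal_mark (a point): Teal mark: a flat teal sticker, 44 mm across on a white 60 mm disc, flush with the slab and fixed. Point: its centre, on the slab, 220 mm from the centre of the red mark. Once the red end is on its mark, the teal end swings to this mark about the red end, 20 to 40 degrees counter-clockwise seen from above.

How it is judged:
On the way, in this order (a step that is already met when the one before it is completed fails the run):
1. the red end is over the red mark (within 20 mm), the teal end still within 30 mm of where it started (horizontal distance between red_end and red_mark below 0.02 m and distance of teal_end from where it was at the start of the episode below 0.03 m), for 0.2 s.
2. the teal end is over the teal mark (within 20 mm), the red end still over the red mark (horizontal distance between red_end and red_mark below 0.02 m and horizontal distance between teal_end and teal_mark below 0.02 m), for 0.2 s.
At the end, for the whole second after the job is handed in: The rail lies flat on the slab, the middle of its red cap within 20 mm of the centre of the red mark and the middle of its teal cap within 20 mm of the centre of the teal mark, seen from above (all of step 2 and height (world z) of each of red_end, teal_end below 0.02 m and angle between red_end's own z axis and vertical below 0.15 rad); the robot touches nothing.
It fails at once if the rail is lifted: the middle of either cap rises more than 15 mm (height (world z) of any of red_end, teal_end above 0.03 m).
It fails at once if neither end is planted: the teal end is more than 30 mm from where it started while the red end is more than 30 mm from the red mark (distance of teal_end from where it was at the start of the episode above 0.03 m and horizontal distance between red_end and red_mark above 0.03 m).
It also fails if it takes over 45 s, if anything falls off the work surface, if the arm or the gripper's body presses on something with over 40 N, if the wrist force passes 120 N, or if a joint passes its speed limit or range.

## Working session

There is one attempt and no reset: what is moved stays moved. The work goes in short steps, Python scripts to look and compute and a shell command to move; the robot and the scene stay as the last step left them, time stands still between calls to the robot, and variables do not carry over. Pictures are saved under pics/ and viewed, at most 10 in all, crops included, and the job is handed in when it is done.

```bash
mkdir -p pics; ls; python3 - <<'E'
from workcell import bot, viewer
import cv2,pickle
print(bot.state())
for n in ("top","side"):
    s=viewer.snapshot(n); pickle.dump(s,open(n+".pkl","wb")); cv2.imwrite(f"pics/{n}0.png",s["image"][:,:,::-1]); print(s["K"],s["k1"],s["extrinsics"])
E
```

```text
pics
{'clock': 0.0, 'joints': array([ 9.62037250e-01,  3.42719625e-01,  1.52502504e+00, -5.45038004e-06,
        1.27543295e+00, -1.46008242e-01]), 'qd': array([ 1.95688967e-04, -1.70890334e-03,  2.03097235e-03, -1.13801235e-05,
        3.56134873e-04,  3.14012073e-04]), 'tau': array([-6.54403120e-04, -4.31235301e+01, -2.44223017e+01,  7.17294146e-02,
        5.59763610e-02, -1.77507209e-04]), 'ee_pos': array([0.23410727, 0.46944167, 0.22604379]), 'eef_rot': array([-7.20283601e-01, -3.05731119e+00,  2.31705200e-03]), 'contact_force': array([ 0.28999835, -0.74618332, -0.17765414]), 'torque': array([-0.02023574,  0.00052995, -0.00025189]), 'grasp_force': 0.0, 'gripper_width': 0.9982332451272411}
[[527.67275873   0.         318.46017727]
 [  0.         527.67275873 233.84690972]
 [  0.           0.           1.        ]] -0.029401542494520552 [[-6.97515956e-04 -9.95904894e-01  9.04044037e-02  4.81604656e-01]
 [-9.99961291e-01 -9.83033318e-05 -8.79813032e-03 -8.81867734e-03]
 [ 8.77098809e-03 -9.04070411e-02 -9.95866275e-01  7.10166108e-01]
 [ 0.00000000e+00  0.00000000e+00  0.00000000e+00  1.00000000e+00]]
[[623.0915456    0.         317.16767187]
 [  0.         623.0915456  239.91775625]
 [  0.           0.           1.        ]] -0.1419986593969791 [[ 0.92652241 -0.21439522  0.30917781  0.27263604]
 [-0.37571328 -0.5706787   0.73018172 -0.65934909]
 [ 0.01989372 -0.79269194 -0.60929773  0.6174478 ]
 [ 0.          0.          0.          1.        ]]
```

View pics/top0.png

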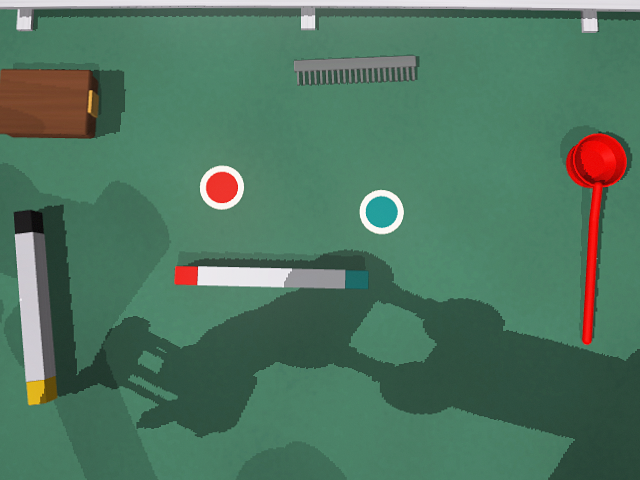

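View pics/side0.png

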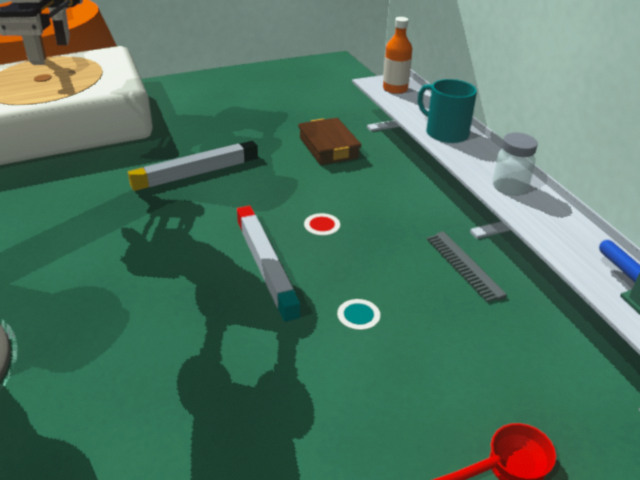

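The top view shows the target rail with its red cap at about (186,275) and teal cap at (357,279). The red mark is at (222,187) and the teal mark at (382,212). The side view agrees.

```bash
cat > h.py <<'E'
import numpy as np, cv2
from scipy.spatial.transform import Rotation as R
def ray(s,uv,z,T=None):
    T=s["extrinsics"] if T is None else T
    p=(np.array(uv,float)-s["K"][:2,2])/[s["K"][0,0],s["K"][1,1]]
    q=p.copy()
    for _ in range(20): q=p/(1+s["k1"]*(q@q))
    d=T[:3,:3]@np.r_[q,1]; o=T[:3,3]
    return (o+d*(z-o[2])/d[2])[:2]
def blobs(im,hue,box,smin=120,vmin=50):
    h=cv2.cvtColor(im,cv2.COLOR_RGB2HSV).astype(int)
    d=abs((h[...,0]-hue+90)%180-90)
    m=((d<8)&(h[...,1]>smin)&(h[...,2]>vmin)).astype(np.uint8)
    M=np.zeros_like(m); x0,y0,x1,y1=box; M[y0:y1,x0:x1]=m[y0:y1,x0:x1]
    n,_,st,c=cv2.connectedComponentsWithStats(M)
    i=1+np.argmax(st[1:,4]); return c[i],st[i]
E
python3 - <<'E'
import pickle,numpy as np
from h import *
s=pickle.load(open("top.pkl","rb")); im=s["image"]
P={}
for n,hue,box,z in (("red",0,(165,255,205,295),.03),("teal",91,(335,260,380,300),.03),("rm",0,(195,160,250,215),0),("tm",91,(355,185,410,240),0)):
    c,st=blobs(im,hue,box); P[n]=ray(s,c,z); print(n,c,st,P[n].round(4))
f=lambda a,b:(np.linalg.norm(P[a]-P[b]),np.degrees(np.arctan2(*(P[b]-P[a])[::-1])))
for a,b in (("teal","red"),("teal","rm"),("tm","rm")): print(a,b,f(a,b))
print("mid",(P["red"]+P["teal"])/2)
from workcell import bot
r=R.from_rotvec(bot.state()["eef_rot"]).as_matrix(); print(r.round(3))
E
```

```text
red [185.68213457 274.96519722] [174 266  24  19 431] [0.4903 0.1558]
teal [356.48729792 279.1039261 ] [345 270  24  19 433] [ 0.4849 -0.0637]
rm [221.5        187.03836317] [206 172  32  31 782] [0.6101 0.1169]
tm [381.08530184 211.48818898] [366 196  31  32 762] [ 0.5766 -0.1002]
teal red (np.float64(0.21958306480724338), np.float64(88.60511993143402))
teal rm (np.float64(0.21971075390351696), np.float64(55.280792995111895))
tm rm (np.float64(0.2196881832586978), np.float64(81.23312423286383))
mid [0.48760464 0.04608159]
[[-0.895  0.446 -0.001]
 [ 0.446  0.895 -0.001]
 [ 0.    -0.001 -1.   ]]
```

```bash
python3 -m pendant '[{"travel":[0.5,-0.85,0],"delta_rot":[0,0,-0.41]},{"travel":[0.5,-0.85,0],"delta_rot":[0,0,-0.41]},{"travel":[0.5,-0.85,0],"delta_rot":[0,0,-0.41]},{"travel":[0.5,-0.85,0],"delta_rot":[0,0,-0.41]},{"travel":[0.5,-0.85,0],"delta_rot":[0,0,-0.41]},{"travel":[0.5,-0.85,0],"delta_rot":[0,0,-0.41]},{"travel":[0.5,-0.85,-0.2],"delta_rot":[0,0,-0.41]},{"travel":[0.5,-0.85,-0.2],"delta_rot":[0,0,-0.41]},{"travel":[0.5,-0.85,-0.3],"delta_rot":[0,0,-0.41]},{"travel":[0.5,-0.85,-0.3],"delta_rot":[0,0,-0.41]},{"travel":[0.5,-0.85,-0.3],"delta_rot":[0,0,-0.41]},{"travel":[0.5,-0.85,-0.3],"delta_rot":[0,0,-0.41]},{"travel":[0.5,-0.85,-0.4],"delta_rot":[0,0,-0.41]},{"travel":[0.5,-0.85,-0.4],"delta_rot":[0,0,-0.41]},{"travel":[0.5,-0.85,-0.4],"delta_rot":[0,0,-0.41]},{"travel":[0.5,-0.85,-0.4],"delta_rot":[0,0,-0.41]},{"travel":[0.5,-0.85,-0.4],"delta_rot":[0,0,-0.41]},{"travel":[0.5,-0.85,-0.4],"delta_rot":[0,0,-0.41]},{"travel":[0.5,-0.85,-0.3],"delta_rot":[0,0,-0.41]},{"travel":[0.5,-0.85,-0.3],"delta_rot":[0,0,-0.35]}]' -1
cat >> h.py <<'E'
def tcp(s):
    r=R.from_rotvec(s["eef_rot"]).as_matrix(); return s["ee_pos"].round(4),"tool-y deg",np.degrees(np.arctan2(r[1,1],r[0,1])).round(2),"z",r[:,2].round(3)
E
python3 -c "
from h import *;from workcell import bot;s=bot.state();print(tcp(s),s['joints'])
t=np.array([.4876,.0461,.008]);print((t-s['ee_pos'])/.025)"
```

```text
clock: 2.6
ee_pos: [0.4845, 0.0441, 0.1112]
eef_rot: [-2.255, -2.187, 0.001]
contact_force: [-0.0, -0.6, 0.3]
gripper_width: 1.002
grasp_force: 0.0
(array([0.4845, 0.0441, 0.1112]), 'tool-y deg', np.float64(-1.74), 'z', array([-0.001,  0.   , -1.   ])) [-6.69979359e-02  4.04623891e-01  1.78816448e+00  1.95562525e-07
  9.49448358e-01 -3.66513935e-02]
[ 0.12303693  0.08155721 -4.12705136]
```

```bash
python3 -m pendant '[{"travel":[0.12,0.08,-0.5],"delta_rot":[0,0,0]},{"travel":[0,0,-0.6],"delta_rot":[0,0,0]},{"travel":[0,0,-0.6],"delta_rot":[0,0,0]},{"travel":[0,0,-0.6],"delta_rot":[0,0,0]},{"travel":[0,0,-0.6],"delta_rot":[0,0,0]},{"travel":[0,0,-0.6],"delta_rot":[0,0,0]},{"travel":[0,0,-0.4],"delta_rot":[0,0,0]},{"travel":[0,0,-0.2],"delta_rot":[0,0,0]},{"travel":[0,0,0],"delta_rot":[0,0,0]}]' -1
python3 -m pendant '[{"travel":[0,0,0],"delta_rot":[0,0,0]},{"travel":[0,0,0],"delta_rot":[0,0,0]},{"travel":[0,0,0],"delta_rot":[0,0,0]},{"travel":[0,0,0],"delta_rot":[0,0,0]},{"travel":[0,0,0],"delta_rot":[0,0,0]},{"travel":[0,0,0],"delta_rot":[0,0,0]},{"travel":[0,0,0],"delta_rot":[0,0,0]},{"travel":[0,0,0],"delta_rot":[0,0,0]}]' 1 25
```

```text
clock: 3.72
ee_pos: [0.4873, 0.0468, 0.009]
eef_rot: [-2.253, -2.189, 0.0]
contact_force: [-0.5, 0.4, 1.4]
gripper_width: 0.995
grasp_force: 0.0
clock: 4.72
ee_pos: [0.4875, 0.0468, 0.0092]
eef_rot: [2.253, 2.189, 0.0]
contact_force: [0.7, -0.5, -0.7]
gripper_width: 0.261
grasp_force: 25.0
```

```bash
cat > arc.py <<'E'
# print row steps (units) to turn the tool by ang deg about pivot in n rows
import sys; from h import *; from workcell import bot
px,py,ang,n=map(float,sys.argv[1:]); n=int(n); s=bot.state(); print(tcp(s),s["gripper_width"],s["grasp_force"],s["contact_force"].round(1))
v=s["ee_pos"][:2]-[px,py]; a=np.radians(np.linspace(0,ang,n+1))
p=np.c_[v[0]*np.cos(a)-v[1]*np.sin(a),v[0]*np.sin(a)+v[1]*np.cos(a)]
print((np.diff(p,axis=0)/.025).round(2).tolist(),"turn",ang/n/8)
E
python3 arc.py 0.4849 -0.0637 -33.3 16
```

```text
(array([0.4875, 0.0468, 0.0092]), 'tool-y deg', np.float64(-1.64), 'z', array([ 0.,  0., -1.])) 0.26115646830840955 24.990587532520294 [ 0.7 -0.5 -0.7]
[[0.16, -0.01], [0.16, -0.01], [0.16, -0.02], [0.16, -0.02], [0.16, -0.03], [0.16, -0.04], [0.16, -0.04], [0.15, -0.05], [0.15, -0.05], [0.15, -0.06], [0.15, -0.06], [0.15, -0.07], [0.14, -0.07], [0.14, -0.08], [0.14, -0.08], [0.13, -0.09]] turn -0.26015625
```

```bash
python3 -m pendant '[{"travel":[0.16,-0.01,0],"delta_rot":[0,0,-0.26]},{"travel":[0.16,-0.01,0],"delta_rot":[0,0,-0.26]},{"travel":[0.16,-0.02,0],"delta_rot":[0,0,-0.26]},{"travel":[0.16,-0.02,0],"delta_rot":[0,0,-0.26]},{"travel":[0.16,-0.03,0],"delta_rot":[0,0,-0.26]},{"travel":[0.16,-0.04,0],"delta_rot":[0,0,-0.26]},{"travel":[0.16,-0.04,0],"delta_rot":[0,0,-0.26]},{"travel":[0.15,-0.05,0],"delta_rot":[0,0,-0.26]},{"travel":[0.15,-0.05,0],"delta_rot":[0,0,-0.26]},{"travel":[0.15,-0.06,0],"delta_rot":[0,0,-0.26]},{"travel":[0.15,-0.06,0],"delta_rot":[0,0,-0.26]},{"travel":[0.15,-0.07,0],"delta_rot":[0,0,-0.26]},{"travel":[0.14,-0.07,0],"delta_rot":[0,0,-0.26]},{"travel":[0.14,-0.08,0],"delta_rot":[0,0,-0.26]},{"travel":[0.14,-0.08,0],"delta_rot":[0,0,-0.26]},{"travel":[0.13,-0.09,0],"delta_rot":[0,0,-0.26]},{"travel":[0,0,0],"delta_rot":[0,0,0]},{"travel":[0,0,0],"delta_rot":[0,0,0]},{"travel":[0,0,0],"delta_rot":[0,0,0]}]'
python3 arc.py 0.6101 0.1169 25.9 12
python3 - <<'E'
from workcell import viewer
import cv2
from h import *
s=viewer.snapshot("top"); cv2.imwrite("pics/top1.png",s["image"][:,:,::-1])
E
```

```text
clock: 7.1
ee_pos: [0.5482, 0.0272, 0.0093]
eef_rot: [2.785, 1.453, 0.001]
contact_force: [1.0, -0.2, -0.6]
gripper_width: 0.255
grasp_force: 25.0
(array([0.5482, 0.0272, 0.0093]), 'tool-y deg', np.float64(-34.91), 'z', array([ 0.001, -0.   , -1.   ])) 0.2547611634314547 24.990759193897247 [ 1.  -0.2 -0.6]
[[0.14, -0.09], [0.14, -0.09], [0.14, -0.08], [0.15, -0.07], [0.15, -0.07], [0.15, -0.06], [0.15, -0.06], [0.16, -0.05], [0.16, -0.05], [0.16, -0.04], [0.16, -0.03], [0.16, -0.03]] turn 0.26979166666666665
```

View pics/top1.png

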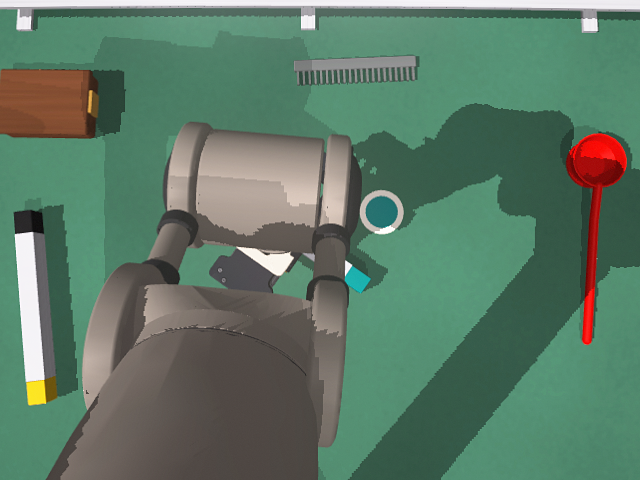

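The teal end is still at about (357,278), so the pivot held. The arm hides the red end, but the rigid grasp places it on the red mark. Next is the second swing.

```bash
python3 -m pendant '[{"travel":[0.14,-0.09,0],"delta_rot":[0,0,0.27]},{"travel":[0.14,-0.09,0],"delta_rot":[0,0,0.27]},{"travel":[0.14,-0.08,0],"delta_rot":[0,0,0.27]},{"travel":[0.15,-0.07,0],"delta_rot":[0,0,0.27]},{"travel":[0.15,-0.07,0],"delta_rot":[0,0,0.27]},{"travel":[0.15,-0.06,0],"delta_rot":[0,0,0.27]},{"travel":[0.15,-0.06,0],"delta_rot":[0,0,0.27]},{"travel":[0.16,-0.05,0],"delta_rot":[0,0,0.27]},{"travel":[0.16,-0.05,0],"delta_rot":[0,0,0.27]},{"travel":[0.16,-0.04,0],"delta_rot":[0,0,0.27]},{"travel":[0.16,-0.03,0],"delta_rot":[0,0,0.27]},{"travel":[0.16,-0.03,0],"delta_rot":[0,0,0.27]},{"travel":[0,0,0],"delta_rot":[0,0,0]},{"travel":[0,0,0],"delta_rot":[0,0,0]},{"travel":[0,0,0],"delta_rot":[0,0,0]}]'
python3 - <<'E'
from workcell import viewer
import cv2
for n in ("top","side"):
    cv2.imwrite(f"pics/{n}2.png",viewer.snapshot(n)["image"][:,:,::-1])
E
```

```text
clock: 9.02
ee_pos: [0.5933, 0.0094, 0.0093]
eef_rot: [2.389, 2.04, 0.0]
contact_force: [-0.7, -0.2, 2.0]
gripper_width: 0.26
grasp_force: 25.0
```

View pics/side2.png

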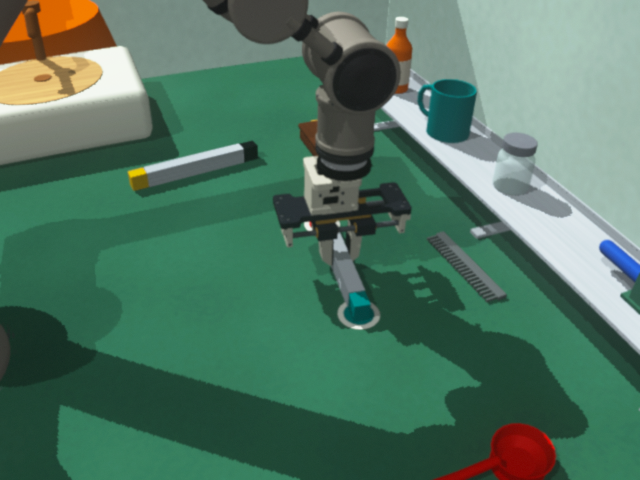

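The side view shows the teal cap at about (357,308), on its mark near (358,314). I'll release the rail, rise and check from above.

```bash
python3 -m pendant '[{"travel":[0,0,0],"delta_rot":[0,0,0]},{"travel":[0,0,0],"delta_rot":[0,0,0]},{"travel":[0,0,0],"delta_rot":[0,0,0]},{"travel":[0,0,0],"delta_rot":[0,0,0]},{"travel":[0,0,0],"delta_rot":[0,0,0]},{"travel":[0,0,0],"delta_rot":[0,0,0]},{"travel":[0,0,0.3],"delta_rot":[0,0,0]},{"travel":[0,0,0.6],"delta_rot":[0,0,0]},{"travel":[0,0,1],"delta_rot":[0,0,0]},{"travel":[0,0,1],"delta_rot":[0,0,0]},{"travel":[0,0,1],"delta_rot":[0,0,0]},{"travel":[0,0,1],"delta_rot":[0,0,0]},{"travel":[0,0,1],"delta_rot":[0,0,0]}]' -1
python3 -m pendant '[{"travel":[-0.3,1,0],"delta_rot":[0,0,0]},{"travel":[-0.3,1,0],"delta_rot":[0,0,0]},{"travel":[-0.3,1,0],"delta_rot":[0,0,0]},{"travel":[-0.3,1,0],"delta_rot":[0,0,0]},{"travel":[-0.3,1,0],"delta_rot":[0,0,0]},{"travel":[-0.3,1,0],"delta_rot":[0,0,0]},{"travel":[-0.3,1,0],"delta_rot":[0,0,0]},{"travel":[-0.3,1,0],"delta_rot":[0,0,0]},{"travel":[-0.3,1,0],"delta_rot":[0,0,0]},{"travel":[-0.3,1,0],"delta_rot":[0,0,0]},{"travel":[-0.3,1,0],"delta_rot":[0,0,0]},{"travel":[-0.3,1,0],"delta_rot":[0,0,0]},{"travel":[-0.3,1,0],"delta_rot":[0,0,0]},{"travel":[-0.3,1,0],"delta_rot":[0,0,0]},{"travel":[-0.3,1,0],"delta_rot":[0,0,0]},{"travel":[-0.3,1,0],"delta_rot":[0,0,0]},{"travel":[0,0,0],"delta_rot":[0,0,0]},{"travel":[0,0,0],"delta_rot":[0,0,0]}]'
python3 - <<'E'
from workcell import viewer
import cv2
cv2.imwrite("pics/top3.png",viewer.snapshot("top")["image"][:,:,::-1])
E
```

```text
clock: 10.75
ee_pos: [0.5935, 0.0093, 0.1589]
eef_rot: [2.388, 2.04, 0.002]
contact_force: [0.2, 0.3, -0.7]
gripper_width: 1.001
grasp_force: 0.0
clock: 13.0
ee_pos: [0.4735, 0.4088, 0.1574]
eef_rot: [2.388, 2.04, 0.001]
contact_force: [-0.6, -0.2, -0.1]
gripper_width: 1.001
grasp_force: 0.0
```

View pics/top3.png

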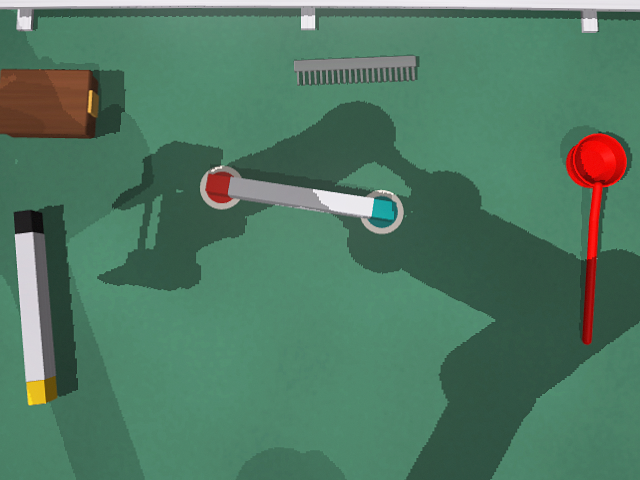

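Both caps are centred over their marks, with red at about (218,187) and teal at (383,209). The arm is clear of the rail.

```bash
python3 -c "
from workcell import bot
print(bot.finish_job())"
```

```text
the job is handed in; nothing more can be done
None
```

The rail was walked flat on to its marks in two swings, teal end as pivot and then red, and lies with each cap over its own colour; the job is handed in, but no verdict came back.

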